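# Pantry shelf lights off

## Robot

A 7-joint arm with a two-finger parallel gripper is mounted at the origin on the work surface. World frame = base frame: x ahead of the robot, y to its left, z up, the work surface at z = 0. Lengths are in mm, angles in rad, forces in N, time in s.
With the tool pointing down it reaches from about 425 to 1025 mm from the base axis. Payload 3.6 kg.
Tool frame: the origin (TCP) lies midway between the tips of the shut fingers; the grasp point (between the pads) lies bot.hold_point_z behind it (bot.hold_point_z is the distance from the TCP to the grasp point, in mm); z points along the fingers, y is the line along which they close (so a half turn about z gives the same grasp; the last joint's range is limited). The gripper opens to 85 mm and grips with 20 to 120 N. Pads are 22 mm wide; open, the fingers measure 114 mm over their backs; the gripper's body (76 mm by 85 mm) begins 54 mm behind the grasp point. The pads swing forward as they close: fully open they stand 13 mm farther back than shut.
Start: joints at [1.192, 0.591, 0.048, 1.609, -0.033, 0.943, -0.034], TCP at [204.397, -695.594, 231.302] pointing down, gripper open.
Joint ranges: [-2.69, 2.69], [-0.47, 2.24], [-1.27, 1.36], [0.19, 2.51], [-1.53, 4.68], [0.08, 2.07], [-3.09, 3.09]. Speed limits (rad/s): [2.57, 2.57, 3.14, 3.14, 3.14, 3.14, 3.14].

## Interface

Orientations are given as a rotation vector (axis times angle).
In Python, from plant import bot gives the robot as it stands.
- The arm moves only by the tool nudge_tcp, called after "Request:" as a command line: name --argument value ..., lists and objects as JSON in quotes. Schema: {"type":"object","properties":{"rows":{"type":"array","items":{"type":"array","prefixItems":[{"type":"array","items":{"type":"number"},"minItems":3,"maxItems":3},{"type":"array","items":{"type":"number"},"minItems":3,"maxItems":3},{"type":"number"}],"minItems":3,"maxItems":3},"minItems":1,"maxItems":10},"force":{"type":"number"},"only":{"type":"string"},"quiet":{"type":"boolean"},"lines":{"type":"string"}},"required":["rows"],"additionalProperties":false}. rows is a list of rows, 1 to 10 of them, each written [[rx, ry, rz], [dx, dy, dz], opening]: a rotation vector rx, ry, rz in shares of 2 rad (1.0 is 2 rad), then dx, dy, dz in shares of 600 mm (1.0 is 600 mm), then the finger opening in mm; each row shifts and turns the commanded pose from where the row before left it, along the tool's axes as they then stand; what a row does not reach is not made up. A row lasts 1/8 s, in which the tool goes at most 62.5 mm and 0.188 rad, less where a joint would pass 70% of its speed; a pose out of reach is approached as far as the arm can. The fingers move at their own pace and stop on an object; force is the grip in N (left out, the last holds). Time passes only in rows, so rows that do not move let the fingers close. The tool returns the time, the measured TCP pose, the force, the opening and the grip force at its end. only (a regular expression) keeps the lines of the reply that match it, lines (a string "A,B") keeps lines A to B, and quiet returns only ok. Input that does not fit is refused with a message, and nothing moves.
- bot.observe(): the state, without advancing time (a new reading comes with each control period).
- bot.capture(name): name is "side" or "top"; returns a dict with "frame" (480x640x3 uint8, red, green, blue), "z_map" (480x640 float32, mm along the optical axis (not along the pixel's ray), 0 where there is no reading), "fov_y" (degrees; the focal length in pixels is half the picture's height over the tangent of half this angle, whatever the lens; pixels are square), "cx", "cy" (the principal point, pixels), "k1" (the pictures are not rectified: a ray, as slopes to the right and down, at radius r is drawn at 1 + k1 r^2 times it, then the intrinsics apply), "extrinsics" (4x4, takes a point from camera to world coordinates). Camera axes: x right, y down, z forward; pixel columns grow to the right and rows downward; lengths in mm; the calibration is good to about 2 mm. A picture is of the moment at which its call begins.
- bot.finish_job(): hands the job in; it is judged then, once.
The state is a dict: "time": time; "joint_pos": joint angles; "qvel": joint speeds; "effort": joint torques, N m; "position": TCP position; "ee_rot": TCP orientation; "force": force on the tool from outside, world axes, zero at the start; "ft_torque": the same for the moment, N m; "gripper_width": finger opening in mm; "grip_force": force on a finger pad.
Only numpy, scipy, OpenCV 4.12 (cv2) and the standard library are available. Lean on these libraries where they do the work, as an engineer would, in place of code of your own. Each camera call takes 0.05 s, during which the arm holds its last target. There are 200 camera calls.

## Task

Leaving the pantry, switch off the shelf lights: push all three blue-headed toggles of their power strip well over towards the strip's black-banded end, for which one sweep of a closed fingertip along the row is enough. The other strip, with the red-headed toggles, feeds the freezer: do not touch it.

Things in the scene. Friction and masses are not known exactly. Their poses are not given: they have to be found in the camera images.
- light_strip: White power strip, fixed, three blue-headed toggles in a row, blue dashes beside. Origin: on the counter under the middle toggle; z up, y along the row to the black-banded (off) end. Housing 270 mm in y (centred), x -30 to 60 mm, top at 40 mm. Toggles at x = 0, y = -60, 0, 60 mm. A fingertip dragged along them to +y, its end 66 mm above the counter, throws each and passes over those already off.
- light_1 (a joint): First toggle, hinged -60 mm along y at the strip's top: 8 mm stem, 13 mm blue ball, centre 38 mm from hinge. 0 rad = on: leans 20 deg to -y, ball centre 13 mm to -y of the hinge, ball top 82 mm above the counter. 1.57 = off: leans 70 deg to +y, ball centre 36 mm to +y, ball top at 60 mm. No spring: stiff (1.5 N at the ball turns it), stays where left (starts 0 to 0.25); over 1.0 rad counts as off.
- light_2 (a joint): Middle toggle, hinged 0 mm along y at the strip's top: 8 mm stem, 13 mm blue ball, centre 38 mm from hinge. 0 rad = on: leans 20 deg to -y, ball centre 13 mm to -y of the hinge, ball top 82 mm above the counter. 1.57 = off: leans 70 deg to +y, ball centre 36 mm to +y, ball top at 60 mm. No spring: stiff (1.5 N at the ball turns it), stays where left (starts 0 to 0.25); over 1.0 rad counts as off.
- light_3 (a joint): Last toggle, hinged +60 mm along y at the strip's top: 8 mm stem, 13 mm blue ball, centre 38 mm from hinge. 0 rad = on: leans 20 deg to -y, ball centre 13 mm to -y of the hinge, ball top 82 mm above the counter. 1.57 = off: leans 70 deg to +y, ball centre 36 mm to +y, ball top at 60 mm. No spring: stiff (1.5 N at the ball turns it), stays where left (starts 0 to 0.25); over 1.0 rad counts as off.
- freezer_strip: The freezer's power strip, not to be touched: same sizes and axes, but with three red-headed toggles (on, tops 82 mm above the counter). Left or right of the light strip, at least 50 mm from it. Origin on the counter under its middle toggle.

How it is judged:
By the outcome, as a careful person would: the job done as asked, in the order asked, and still so for the second after the job is handed in, with the robot touching nothing.
It also fails if it takes over 32 s, if anything falls off the work surface, if the arm or the gripper's body presses on something with over 40 N, if the wrist force passes 120 N, or if a joint passes its speed limit or range.

## Working session

There is one attempt and no reset: what is moved stays moved. The work goes in short steps, Python scripts to look and compute and a tool call to move; the robot and the scene stay as the last step left them, time stands still between calls to the robot, and variables do not carry over. Pictures are saved under pics/ and viewed, at most 10 in all, crops included, and the job is handed in when it is done.

```bash
mkdir -p pics; ls
```

Run:
```python
from plant import bot
import cv2,numpy as np,pickle
D={}
for n in("top","side"):
    c=bot.capture(n);D[n]=c;cv2.imwrite(f"pics/{n}0.png",c["frame"][:,:,::-1])
    print(n,c["fov_y"],c["cx"],c["cy"],c["k1"],np.round(c["extrinsics"],3).tolist())
pickle.dump(D,open("c0.pkl","wb"))
s=bot.observe();print(s["time"],s["position"],s["ee_rot"],s["gripper_width"],s["force"])
```

```text
pics
plant.py
top 57.26386869761423 320.4992574019285 239.2350832439377 -0.052652612400508225 [[-0.022, -0.992, 0.125, 456.817], [-1.0, 0.024, 0.017, -0.533], [-0.02, -0.125, -0.992, 699.377], [0.0, 0.0, 0.0, 1.0]]
side 53.31022862996586 321.96294914851063 237.46683742703635 -0.0886065573933375 [[-0.873, -0.288, 0.393, 258.761], [-0.487, 0.481, -0.729, 505.019], [0.021, -0.828, -0.56, 480.461], [0.0, 0.0, 0.0, 1.0]]
0.1 [ 204.18780467 -694.87386401  230.25826328] [-3.10758367e+00 -4.47248492e-01  6.54279410e-04] 85.60604091619537 [ 0.0855603  -0.20866499 -0.4093151 ]
```

View pics/top0.png

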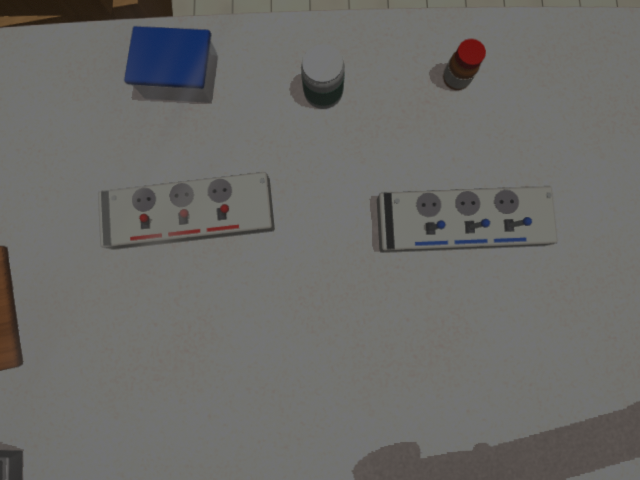

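View pics/side0.png

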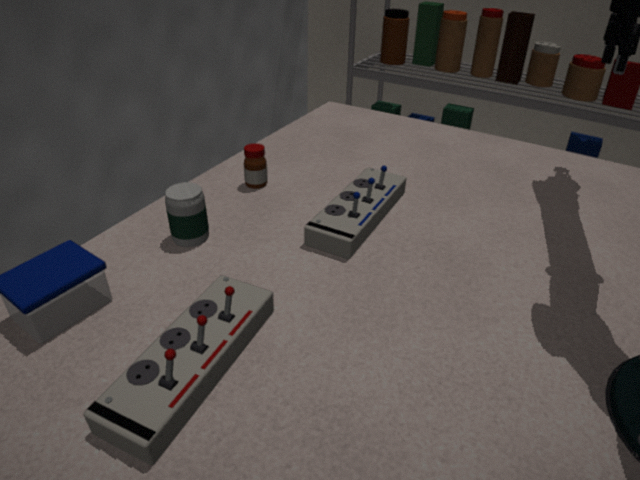

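The top view shows the light strip on the right, black band at its left end (column 389), with blue balls near (441,225), (486,223), (527,221). In the side view they are near (355,196), (371,182), (383,169). The red strip is far off to the left in the top view (about +y). Next I triangulate the balls and the strip's axis.

Create h.py:
```python
import numpy as np,cv2
def cam(c):
    f=240/np.tan(np.radians(c["fov_y"]/2))
    return np.array([[f,0,c["cx"]],[0,f,c["cy"]],[0,0,1.]]),np.array([c["k1"],0,0,0.]),c["extrinsics"]
def ray(c,uv):
    K,d,E=cam(c);p=cv2.undistortPoints(np.array([[uv]],float),K,d)[0,0]
    return E[:3,3],E[:3,:3]@np.array([*p,1])
def atz(c,uv,z):
    o,r=ray(c,uv);return o+r*(z-o[2])/r[2]
def tri(a,ua,b,ub):
    o,r=ray(a,ua);p,q=ray(b,ub);t=np.linalg.lstsq(np.c_[r,-q],p-o,rcond=None)[0]
    A=o+t[0]*r;B=p+t[1]*q;return (A+B)/2,np.linalg.norm(A-B)
def blue(c,uv,w=7):
    u,v=map(int,uv);im=c["frame"][v-w:v+w+1,u-w:u+w+1].astype(int)
    m=((im[...,2]-im[...,0]>35)&(im[...,2]>1.5*im[...,1])).astype(np.uint8)
    n,l,s,ce=cv2.connectedComponentsWithStats(m)
    k=1+np.argmax(s[1:,4]);return ce[k]+[u-w,v-w],s[k,4]
```

Run:
```python
import pickle;from h import *
D=pickle.load(open("c0.pkl","rb"));T,S=D["top"],D["side"]
for a,b in zip([(527,221),(486,223),(441,225)],[(383,169),(371,182),(355,196)]):
    ua,n=blue(T,a);ub,m=blue(S,b);P,e=tri(T,ua,S,ub);print("ball",ua.round(1),n,ub.round(1),m,P.round(1),round(e,1))
def crop(c,x,y,w,h,k,n): cv2.imwrite(n,cv2.resize(c["frame"][y:y+h,x:x+w,::-1],None,fx=k,fy=k,interpolation=cv2.INTER_CUBIC)*1)
crop(T,370,170,195,95,4,"pics/tc.png");crop(S,295,155,120,105,5,"pics/sc.png")
```

```text
ball [527.6 220.8] 35 [383.5 167.7] 14 [ 554.5 -286.5   80.1] 0.1
ball [485.5 222.5] 32 [371. 180.] 21 [ 553.4 -225.3   80.7] 0.2
ball [441. 224.] 37 [356.1 194.1] 22 [ 552.7 -161.2   81.7] 0.4
```

View pics/tc.png

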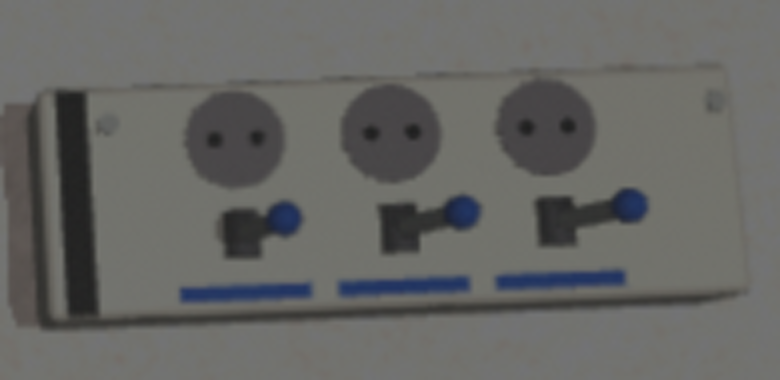

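View pics/sc.png

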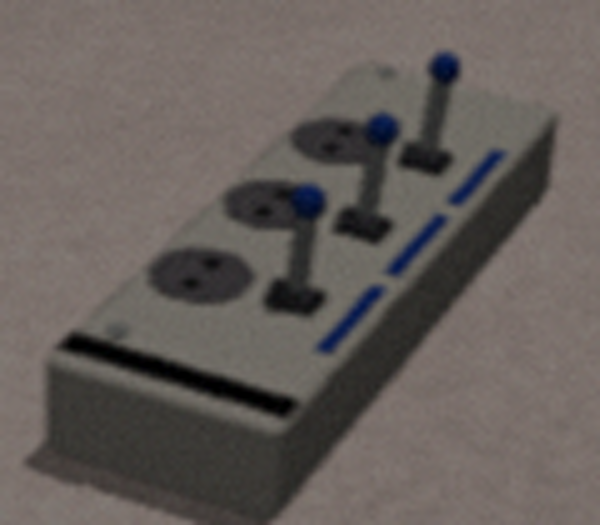

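The crops give ball centres at top (527.5,221.2), (485.5,222.7), (441,224.5) and side (384,168.4), (371.2,180.6), (356.6,195.2). The housing's top-face corners in the top view are about (550.7,187), (556.3,242.5), (380.5,193), (382.5,250).

Run:
```python
import pickle;from h import *
D=pickle.load(open("c0.pkl","rb"));T,S=D["top"],D["side"]
for a,b in zip([(527.5,221.2),(485.5,222.7),(441,224.5)],[(384,168.4),(371.2,180.6),(356.6,195.2)]):
    P,e=tri(T,a,S,b);print("ball",P.round(1),round(e,1),"top@76",atz(T,a,76).round(1))
for a in [(550.7,187),(556.3,242.5),(380.5,193),(382.5,250)]: print("corner",atz(T,a,40).round(1))
for a in [(556.5/4*0+509,226),(470,227.5),(430.5,228.5)]: print("hinge",atz(T,a,43).round(1))
K,d,E=cam(T)
for c,n,uvs in((T,"top",[(300,220),(470,210),(400,205)]),):
    for u,v in uvs: print("depth z",(E[:3,3]+c["z_map"][v,u]*ray(c,(u,v))[1]).round(1))
from plant import bot
from scipy.spatial.transform import Rotation as R
s=bot.observe();print(R.from_rotvec(s["ee_rot"]).as_matrix().round(4).tolist(),bot.hold_point_z)
```

```text
ball [ 553.9 -287.2   78.5] 0.5 top@76 [ 554.5 -288.2   76. ]
ball [ 553.2 -225.8   79.3] 0.0 top@76 [ 553.8 -227.    76. ]
ball [ 552.2 -161.8   79.4] 0.0 top@76 [ 552.7 -162.7   76. ]
corner [ 612.7 -345.8   40. ]
corner [ 526.5 -346.6   40. ]
corner [609.2 -82.3  40. ]
corner [521.6 -81.8  40. ]
hinge [ 553.  -274.5   43. ]
hinge [ 552.1 -214.9   43. ]
hinge [ 552.  -155.1   43. ]
depth z [577.4  44.3  -0.7]
depth z [ 579.  -216.7   43. ]
depth z [ 589.8 -111.2   39.9]
[[0.9594, 0.282, -0.0007], [0.282, -0.9594, 0.0019], [-0.0001, -0.002, -1.0]] 18.700000000000003
```

The geometry agrees: strip origin about (552.5, -215), +y axis yaw about 0.015 rad, and housing edges at about -29 and +59 mm. First I close the fingers and align the tool yaw, staying high.

Units first: shifts go in shares of 600 mm and turns go in shares of 2 rad. So 0.135 rad is 0.0675.

Request:
nudge_tcp --rows '[[[0, 0, 0.0675], [0, 0, 0], 0], [[0, 0, 0.068], [0, 0, 0], 0], [[0, 0, 0], [0, 0, 0], 0], [[0, 0, 0], [0, 0, 0], 0], [[0, 0, 0], [0, 0, 0], 0], [[0, 0, 0], [0, 0, 0], 0]]' --force 40

```text
time: 0.85
position: [204.3, -695.6, 231.3]
ee_rot: [-3.141, -0.024, -0.0]
force: [-0.4, 0.4, 0.0]
gripper_width: -0.0
grip_force: 0.0
```

Create to.py:
```python
import sys,numpy as np
from plant import bot
from scipy.spatial.transform import Rotation as R
s=bot.observe();M=R.from_rotvec(s["ee_rot"]);t=np.array(sys.argv[1:4],float)
print(M.as_matrix().round(3).tolist(),"tool delta",M.inv().apply(t-s["position"]).round(1),"world",s["position"].round(1),s["time"])
```

```bash
python3 to.py 554.5 -350 130
```

```text
[[1.0, 0.015, 0.0], [0.015, -1.0, 0.0], [0.0, -0.0, -1.0]] tool delta [ 355.5 -340.2  101.4] world [ 204.3 -695.6  231.3] 0.85
```

Scaled: 35.5 mm is 0.0592, -34 mm is -0.0567.

Request:
nudge_tcp --rows '[[[0, 0, 0], [0.0592, -0.0567, 0.0167], 0], [[0, 0, 0], [0.0592, -0.0567, 0.0167], 0], [[0, 0, 0], [0.0592, -0.0567, 0.0167], 0], [[0, 0, 0], [0.0592, -0.0567, 0.0167], 0], [[0, 0, 0], [0.0592, -0.0567, 0.0167], 0], [[0, 0, 0], [0.0592, -0.0567, 0.0167], 0], [[0, 0, 0], [0.0592, -0.0567, 0.0167], 0], [[0, 0, 0], [0.0592, -0.0567, 0.0167], 0], [[0, 0, 0], [0.0592, -0.0567, 0.0167], 0], [[0, 0, 0], [0.0592, -0.0567, 0.0167], 0]]'

```text
time: 2.1
position: [555.6, -349.4, 131.2]
ee_rot: [3.141, 0.024, 0.001]
force: [0.1, -1.6, 0.4]
gripper_width: 0.1
grip_force: 0.0
```

Request:
nudge_tcp --rows '[[[0, 0, 0], [0, 0, 0], 0], [[0, 0, 0], [0, 0, 0], 0]]'

```text
time: 2.35
position: [554.1, -350.7, 131.3]
ee_rot: [3.141, 0.024, -0.001]
force: [-0.9, -0.6, 0.6]
gripper_width: 0.1
grip_force: 0.0
```

```bash
python3 to.py 554.5 -350 66
```

```text
[[1.0, 0.015, -0.0], [0.015, -1.0, -0.001], [-0.0, 0.001, -1.0]] tool delta [ 0.5 -0.8 65.3] world [ 554.1 -350.7  131.3] 2.35
```

Scaled: 25 mm is 0.0417, 15 mm is 0.025.

Request:
nudge_tcp --rows '[[[0, 0, 0], [0, 0, 0.0417], 0], [[0, 0, 0], [0.0008, 0, 0.0417], 0], [[0, 0, 0], [0, 0, 0.025], 0], [[0, 0, 0], [0, 0, 0], 0], [[0, 0, 0], [0, 0, 0], 0]]'

```text
time: 2.98
position: [555.0, -351.3, 67.1]
ee_rot: [3.141, 0.022, 0.002]
force: [0.5, 0.6, -0.4]
gripper_width: -0.1
grip_force: 0.0
```

```bash
python3 to.py 554.5 -350 66
```

Run:
```python
from plant import bot
import cv2
c=bot.capture("top")["frame"][150:270,370:600,::-1];cv2.imwrite("pics/t1.png",cv2.resize(c,None,fx=3,fy=3))
```

```text
[[1.0, 0.014, 0.001], [0.014, -1.0, -0.001], [0.001, 0.001, -1.0]] tool delta [-0.5 -1.3  1.1] world [ 555.  -351.3   67.1] 2.975
```

View pics/t1.png

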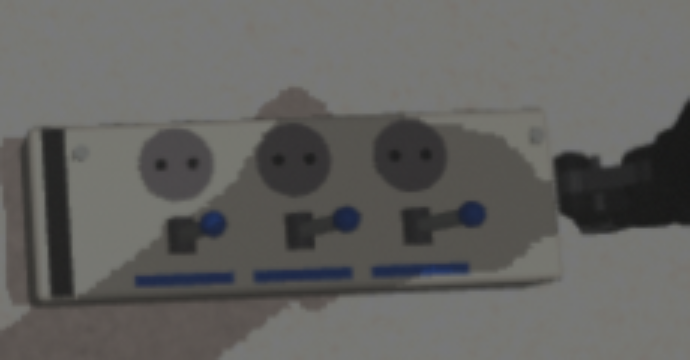

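The fingertip's near face is at crop column 560, rows 155–230, slightly above the ball line (row about 210). Part of that may be parallax, so I'll check by projection.

Run:
```python
import pickle;from h import *
T=pickle.load(open("c0.pkl","rb"))["top"];K,d,E=cam(T);W=np.linalg.inv(E)
for z in(66,100,140):
  for x in(544,566):
    p=cv2.projectPoints(np.array([[x,-340.,z]]),cv2.Rodrigues(W[:3,:3])[0],W[:3,3],K,d)[0].ravel();print(x,z,((p-[370,150])*3).round())
```

```text
544 66 [569. 236.]
566 66 [565. 192.]
544 100 [607. 225.]
566 100 [602. 178.]
544 140 [656. 211.]
566 140 [651. 161.]
```

Run:
```python
from plant import bot
from h import *
c=bot.capture("top");s=bot.capture("side")
f=lambda a:np.clip(cv2.resize(a[:,:,::-1],(640,420),interpolation=cv2.INTER_CUBIC).astype(float)*2.2,0,255).astype(np.uint8)
cv2.imwrite("pics/t2.png",f(c["frame"][190:242,540:620]))
cv2.imwrite("pics/s2.png",f(s["frame"][100:205,320:480]))
K,d,E=cam(c)
for v in range(198,232,3):
    print(v,[(E[:3,3]+c["z_map"][v,u]*ray(c,(u,v))[1]).round().astype(int).tolist() for u in(557,560,564,568,574)])
```

```text
198 [[604, -377, -2], [604, -381, -2], [604, -388, -1], [604, -395, -1], [603, -405, -2]]
201 [[567, -290, 158], [566, -294, 159], [566, -298, 160], [567, -307, 155], [598, -404, -1]]
204 [[563, -290, 158], [562, -292, 162], [562, -298, 159], [563, -307, 154], [594, -405, -3]]
207 [[559, -290, 158], [559, -293, 159], [558, -297, 162], [558, -301, 164], [556, -305, 170]]
210 [[555, -290, 157], [555, -292, 160], [555, -297, 160], [554, -300, 165], [553, -305, 169]]
213 [[551, -289, 158], [551, -292, 160], [551, -297, 161], [551, -303, 159], [557, -333, 120]]
216 [[548, -290, 156], [547, -292, 159], [547, -297, 159], [548, -305, 153], [553, -332, 121]]
219 [[544, -288, 159], [543, -291, 160], [543, -296, 160], [544, -305, 153], [549, -331, 122]]
222 [[564, -372, -1], [543, -304, 136], [543, -310, 133], [543, -315, 134], [546, -336, 112]]
225 [[559, -371, 0], [559, -377, -1], [548, -343, 73], [542, -325, 116], [544, -345, 96]]
228 [[554, -371, 0], [554, -376, -1], [554, -382, 1], [554, -390, -1], [554, -401, -3]]
231 [[550, -372, -4], [549, -375, 1], [457, -1, 699], [549, -389, 0], [549, -398, 1]]
```

View pics/t2.png

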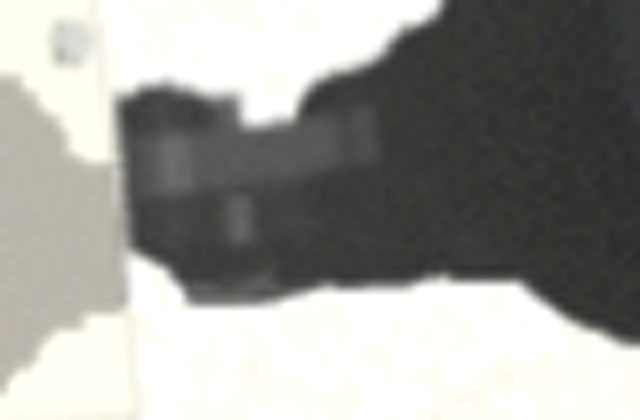

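View pics/s2.png

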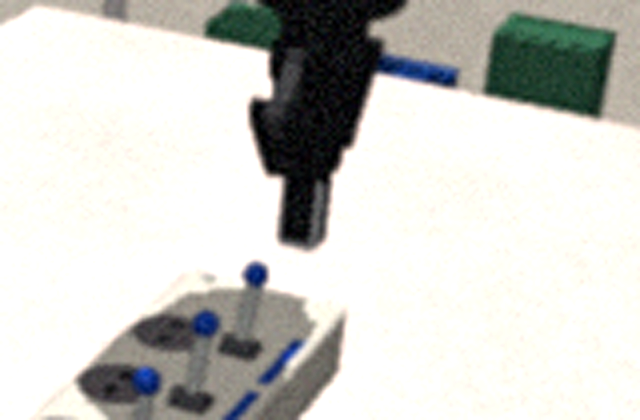

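The blob in the top view is the knuckle at z of about 155, centred at x of about 555; the tip edge at (548,-343,73) fits the measured TCP. So the fingertip is on the row line, and I sweep.

Scaled: -15 mm is -0.025, 1 mm is 0.0017.

Request:
nudge_tcp --rows '[[[0, 0, 0], [-0.0008, -0.025, 0.0017], 0], [[0, 0, 0], [0, -0.025, 0], 0], [[0, 0, 0], [0, -0.025, 0], 0], [[0, 0, 0], [0, -0.025, 0], 0], [[0, 0, 0], [0, -0.025, 0], 0], [[0, 0, 0], [0, -0.025, 0], 0], [[0, 0, 0], [0, -0.025, 0], 0], [[0, 0, 0], [0, -0.025, 0], 0], [[0, 0, 0], [0, -0.025, 0], 0], [[0, 0, 0], [0, -0.025, 0], 0]]'

```text
time: 4.38
position: [551.9, -199.2, 65.2]
ee_rot: [-3.141, -0.024, 0.001]
force: [0.6, -5.4, -3.8]
gripper_width: 0.3
grip_force: 3.0
```

```bash
python3 to.py 550.5 -65 66
```

```text
[[1.0, 0.015, -0.0], [0.015, -1.0, 0.0], [-0.0, -0.0, -1.0]] tool delta [   0.6 -134.3   -0.8] world [ 551.9 -199.2   65.2] 4.375
```

Scaled: -15 mm is -0.025, -0.5 mm is -0.0008.

Request:
nudge_tcp --rows '[[[0, 0, 0], [0.0005, -0.025, -0.0008], 0], [[0, 0, 0], [0, -0.025, 0], 0], [[0, 0, 0], [0, -0.025, 0], 0], [[0, 0, 0], [0, -0.025, 0], 0], [[0, 0, 0], [0, -0.025, 0], 0], [[0, 0, 0], [0, -0.025, 0], 0], [[0, 0, 0], [0, -0.025, 0], 0], [[0, 0, 0], [0, -0.025, 0], 0], [[0, 0, 0], [0, -0.025, 0], 0], [[0, 0, 0], [0, 0, 0], 0]]'

```text
time: 5.62
position: [550.4, -63.4, 65.7]
ee_rot: [-3.141, -0.028, 0.0]
force: [0.3, -0.4, -0.5]
gripper_width: 0.0
grip_force: 0.0
```

Request:
nudge_tcp --rows '[[[0, 0, 0], [0, 0, -0.0667], 0], [[0, 0, 0], [0, 0, -0.0833], 0], [[0, 0, 0], [0, 0.0333, -0.0833], 0], [[0, 0, 0], [-0.0833, 0, -0.05], 0], [[0, 0, 0], [-0.0833, 0, 0], 0], [[0, 0, 0], [-0.0667, 0, 0], 0], [[0, 0, 0], [0, 0, 0], 0], [[0, 0, 0], [0, 0, 0], 0]]'

```text
time: 6.62
position: [411.6, -87.9, 236.2]
ee_rot: [3.141, 0.022, 0.003]
force: [-0.0, -0.0, -0.7]
gripper_width: 0.3
grip_force: 0.0
```

Run:
```python
from plant import bot
import cv2
c=bot.capture("top");s=bot.capture("side")
cv2.imwrite("pics/e.png",cv2.vconcat([cv2.resize(c["frame"][170:265,370:565,::-1],(600,290)),cv2.resize(s["frame"][150:260,290:520,::-1],(600,290))]))
```

```text
(no output)
```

View pics/e.png

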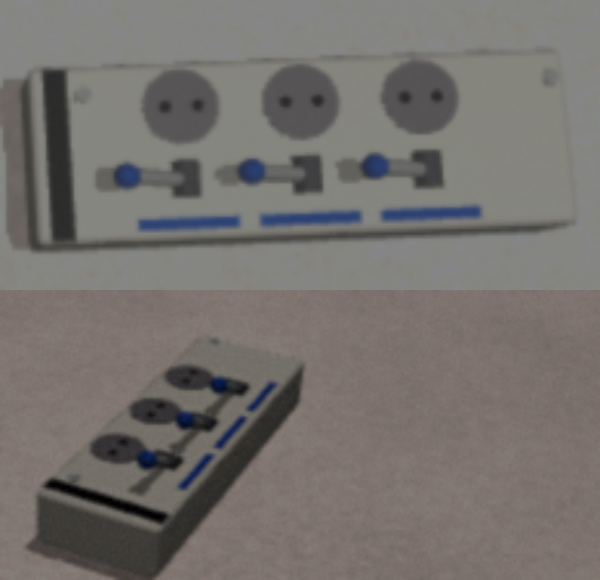

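All three balls now lie over towards the black band: top-view ball pixels are about (491.9,224.1), (451.9,225.7), (411.3,227.7). I check their height before handing in.

Run:
```python
import pickle;from h import *
from plant import bot
D=pickle.load(open("c0.pkl","rb"));T,S=D["top"],D["side"];ok=1
for a,b,h in zip([(491.9,224.1),(451.9,225.7),(411.3,227.7)],[(374.3,185.7),(361.3,198.9),(346.7,214.1)],(-275,-215,-155)):
    P,e=tri(T,a,S,b);an=np.arctan2(P[1]-h,P[2]-40)+.349;print(P.round(1),round(e,1),"angle",an.round(2));ok&=an>1.15
if ok: print(bot.finish_job())
```

```text
[ 553.2 -241.8   61.6] 1.2 angle 1.34
[ 552.2 -182.4   62.2] 1.0 angle 1.32
[ 550.9 -122.6   62. ] 0.4 angle 1.32
the job is handed in; nothing more can be done
None
```

All three blue toggles are switched off, at about 1.3 rad each by camera measurement (over 1.0 counts as off). The arm never went near the freezer strip, and the job was handed in at about 7 s.

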